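# Unclip and prime the sanitiser pump

## Task

The new sanitiser pump under the desk shelf still has its shipping clip on the stem: pull the clip out by its tab and leave it lying inside the steel tray. Then press the pump head gently all the way down to its stop, hold it there for a moment without ramming it, and let it come right back up. Leave the refill bottle and the small dropper bottles standing where they are.

Things in the scene. Friction and masses are not known exactly. Their poses are not given: they have to be found in the camera images.
- shelf_stand: Grey shelf on four legs, fixed. Origin on the table under its middle; -x is its front (robot side), y along it. Board 150 (x) by 440 (y) by 18 thick, underside 287 above the table, so its front edge is at x = -75 in its frame. Legs 16 diameter at x = +-60, y = +-205. Boxes stand on the board, from x = -19 back, up to 390 above the table. Open at front and back.
- pump: Amber bottle with white pump, fixed to the table; its axis lies 15 mm in from the shelf's front edge. Origin: centre of its underside, z up. Foot plate 80 diameter; bottle 64 diameter up to 90, shoulder narrowing to a 31 collar at 114 to 138; above it an 8 mm stem, then the head. A 10 mm thick spout reaches 53 mm from the axis to its own +y, 163 above the table.
- pump_top (a point): Centre of the flat top of the pump head (white disc 34 diameter, 14 thick, conical below to 24 diameter). 170 above the table when up; the gap between collar and head is then 15 mm. Moves with the head.
- plunger (a joint): Pump head's downward travel in m: 0 up, about 0.014 on the stop. A spring returns it, 4 N at the top and 10 N just before the stop. With the clip on it moves only about 1.5 mm.
- clip: White U-shaped shipping clip, 64 long, 13.5 high, loose, on the stem between collar and head. Origin: on the stem's axis, at its underside (138 above the table at the start). The U (20 wide, x from -14 to +9, slot 10 wide) is open to its +x; the pull tab (8 wide, 13.5 high) runs from x = -14 to -55 in its frame, roughly towards the robot. It comes off only by sliding level along its own -x.
- clip_tab (a point): Point to grip on the clip's tab: 40 mm from the stem axis along the clip's -x, at mid-height. Axes as the clip's.
- tray: Open steel tray, 120 (x) by 170 (y) outside, 30 high, walls and floor 3 thick, fixed, on the table left or right in front of the robot. Origin: centre of its underside.
- refill: Bystander: closed amber bottle, 64 diameter, 150 high, standing loose beside the pump under the shelf. Origin: centre of its underside.
- drops1: Bystander: small white dropper bottle, 24 diameter, 64 high, standing loose in front of the shelf. Origin: centre of its underside.
- drops2: Bystander: small white dropper bottle, 24 diameter, 64 high, standing loose in front of the shelf. Origin: centre of its underside.
- drops3: Bystander: small white dropper bottle, 24 diameter, 64 high, standing loose in front of the shelf. Origin: centre of its underside.
- drops4: Bystander: small white dropper bottle, 24 diameter, 64 high, standing loose in front of the shelf. Origin: centre of its underside.
- clipboard: Bystander: clipboard with a form lying flat, 180 by 150, 14 high, fixed, on the other side from the tray. Origin: centre of its underside.

How it is judged:
On the way, in this order (a step that is already met when the one before it is completed fails the run):
1. the clip is off the pump, lying in the tray and let go (x of clip in the frame of tray between -0.06 and 0.06 m and y of clip in the frame of tray between -0.085 and 0.085 m and z of each of clip, clip_tab in the frame of tray below 0.035 m and x of clip_tab in the frame of tray between -0.06 and 0.06 m and y of clip_tab in the frame of tray between -0.085 and 0.085 m and contact force between the fingers and clip below 0.05 N), for 0.2 s.
2. the pump head is held down on its stop (value of joint plunger above 0.0128 m), for 0.3 s.
At the end, for the whole second after the job is handed in: The whole clip lies at rest inside the tray (its origin and tab point within the walls and lower than 35 mm above the tray's underside), let go, and the pump head is back up to within 2 mm (all of step 1 and linear speed of clip below 0.02 m/s and value of joint plunger below 0.002 m); the robot touches nothing.
It fails at once if a bystander bottle is moved by more than 30 mm or tipped by more than 0.5 rad ((distance of drops1 from where it was at the start of the episode above 0.03 m or angle between drops1's own z axis and vertical above 0.5 rad) or (distance of drops2 from where it was at the start of the episode above 0.03 m or angle between drops2's own z axis and vertical above 0.5 rad) or (distance of drops3 from where it was at the start of the episode above 0.03 m or angle between drops3's own z axis and vertical above 0.5 rad) or (distance of drops4 from where it was at the start of the episode above 0.03 m or angle between drops4's own z axis and vertical above 0.5 rad) or (distance of refill from where it was at the start of the episode above 0.03 m or angle between refill's own z axis and vertical above 0.5 rad)).
It fails at once if the pump is rammed: the fingers push on it with more than 35 N (contact force between the fingers and pump above 35 N).
It also fails if it takes over 62 s, if anything falls off the work surface, if the arm or the gripper's body presses on something with over 40 N, if the wrist force passes 120 N, or if a joint passes its speed limit or range.

## Robot

A 7-joint arm with a two-finger parallel gripper is mounted at the origin on the work surface. World frame = base frame: x ahead of the robot, y to its left, z up, the work surface at z = 0. Lengths are in m, angles in rad, forces in N, time in s.
With the tool pointing down it reaches from about 0.35 to 0.9 m from the base axis. Payload 7.2 kg.
Tool frame: the origin (TCP) lies between the finger pads; the fingertips stand 11 mm ahead of it and the grasp point (between the pads) lies 8 mm behind it; z points along the fingers, y is the line along which they close (so a half turn about z gives the same grasp; the last joint's range is limited). The gripper opens to 88 mm and grips with 3 to 60 N. Pads are 20 mm wide; open, the fingers measure 115 mm over their backs; the gripper's body (75 mm by 178 mm) begins 61 mm behind the grasp point.
Start: joints at [-1.324, 0.411, -0.013, 1.596, 0.006, 1.134, -0.082], TCP at [0.194, 0.594, 0.234] pointing down, gripper open.
Joint ranges: [-2.95, 2.95], [-0.29, 1.99], [-1.47, 1.44], [0.14, 2.54], [-1.03, 4.17], [0.13, 1.85], [-2.86, 2.86]. Speed limits (rad/s): [2.39, 2.39, 3.01, 3.01, 3.14, 3.14, 3.14].

## Interface

Orientations are given as a rotation vector (axis times angle).
In Python, from bench import bot gives the robot as it stands.
- The arm moves only by the tool servo_tool, never from a script. Its argument "series" is a list of rows, each a list of 7 numbers: the turn, a rotation vector about the tool's x, y, z in degrees, then the shift along the tool's x, y, z in cm, then the opening, from 0 (shut) to 1 (fully open). In form: [[rx, ry, rz, x, y, z, hand], ...]. A call has 1 to 10 rows; each row is the pose to reach, as a shift and turn from the pose commanded when the call began, along the tool's axes at that moment; what a row does not reach only later rows make up. A row lasts 1/8 s, in which the tool goes at most 62.5 mm and 10.7 degrees, less where a joint would pass 70% of its speed; a pose out of reach is approached as far as the arm can. A call with a gripper value outside its range is refused whole. The fingers move at their own pace and stop on an object; "newtons" is the grip in N (left out, the last holds). Time passes only in rows, so rows that repeat a pose let the fingers close. It gives the time, the measured TCP pose, the force, the opening and the grip force at its end, in the units of the state.
- bot.get_state(): the state, without advancing time (a new reading comes with each control period).
- bot.capture(name): name is "scene" or "top" or "wrist"; returns (picture, depth): 480x640x3 uint8, red, green, blue; 480x640 float32, m along the optical axis (not along the pixel's ray), 0 where there is no reading.
- bot.camera_model(name): a dict with "vfov" (degrees; the focal length in pixels is half the picture's height over the tangent of half this angle, whatever the lens; pixels are square), "cx", "cy" (the principal point, pixels), "pose" (4x4, takes a point from camera to world coordinates); the wrist camera has in their place "tool_from_camera" (4x4, takes a point from camera to tool coordinates, whose origin is the TCP and whose axes are the flange's). Camera axes: x right, y up, looking along -z (the intrinsics and any distortion apply to the point x, -y, -z); pixel columns grow to the right and rows downward; lengths in m; the calibration is good to about 2 mm. A picture is of the moment at which its call begins: read the wrist's pose just before it. camera_model takes no time and is no camera call.
- bot.hand_in(): hands the job in; it is judged then, once.
The state is a dict: "time_s": time; "q": joint angles; "joint_velocities": joint speeds; "effort": joint torques, N m; "tool_pos": TCP position; "tool_rot": TCP orientation; "ft_force": force on the tool from outside, world axes, zero at the start; "ft_torque": the same for the moment, N m; "opening": finger opening in m; "grip_force": force on a finger pad.
Only numpy, scipy, OpenCV 4.12 (cv2) and the standard library are available. Lean on these libraries where they do the work, as an engineer would, in place of code of your own. Each camera call takes 0.05 s, during which the arm holds its last target. There are 200 camera calls.

## Working session

There is one attempt and no reset: what is moved stays moved. The work goes in short steps, Python scripts to look and compute and a tool call to move; the robot and the scene stay as the last step left them, time stands still between calls to the robot, and variables do not carry over. Pictures are saved under pics/ and viewed, at most 10 in all, crops included, and the job is handed in when it is done.

Besides the shell and the picture viewer there is one more tool, called after ">>>" by a JSON object that holds its "api" and its "payload", one argument or row to a line. servo_tool: Moves the arm, as the interface text tells. Its arguments: {"type":"object","properties":{"series":{"type":"array"},"newtons":{"type":"number"}},"required":["series"]}

```bash
mkdir -p pics
cat > h.py <<'E'
import numpy as np, cv2
from scipy.spatial.transform import Rotation as R
from bench import bot
def cap(n):
    s=bot.get_state(); im,d=bot.capture(n); m=bot.camera_model(n)
    f=240/np.tan(np.radians(m['vfov'])/2)
    if 'pose' in m: P=np.array(m['pose'])
    else:
        T=np.eye(4);T[:3,:3]=R.from_rotvec(s['tool_rot']).as_matrix();T[:3,3]=s['tool_pos'];P=T@np.array(m['tool_from_camera'])
    return im,d,(f,m['cx'],m['cy'],P)
def ray(c,u,v):
    f,cx,cy,P=c; u=np.asarray(u,float);v=np.asarray(v,float)
    r=np.stack([(u-cx)/f,-(v-cy)/f,-np.ones_like(u)],-1)@P[:3,:3].T
    return P[:3,3],r
def plane(c,u,v,z):
    o,r=ray(c,u,v); return o+r*((z-o[2])/r[...,2])[...,None]
def cloud(c,d):
    v,u=np.mgrid[:480,:640]; o,r=ray(c,u,v); p=o+r*d[...,None]; p[d<=0]=np.nan; return p
E
python3 - <<'E'
from h import *
print({k:np.round(v,3) for k,v in bot.get_state().items()})
for n in ('scene','top'):
    im,d,c=cap(n); cv2.imwrite(f'pics/{n}.png',im[...,::-1]); np.savez(f'{n}.npz',im=im,d=d,f=c[0],cx=c[1],cy=c[2],P=c[3])
    print(n,c, {k:v for k,v in bot.camera_model(n).items() if k!='pose'}, (d>0).mean())
print(bot.camera_model('wrist'))
E
```

```text
{'time_s': np.float64(0.0), 'q': array([-1.324,  0.412, -0.013,  1.597,  0.006,  1.134, -0.082]), 'joint_velocities': array([-0.   , -0.001,  0.   , -0.   , -0.   ,  0.   , -0.001]), 'effort': array([ 0.0000e+00, -5.8795e+01,  6.4100e-01, -2.9108e+01, -5.4000e-02,
        1.8000e-02,  0.0000e+00]), 'tool_pos': array([0.193, 0.594, 0.233]), 'tool_rot': array([-4.920e-01, -3.103e+00,  2.000e-03]), 'ft_force': array([0.648, 0.069, 0.115]), 'ft_torque': array([-0.011,  0.052,  0.01 ]), 'grip_force': np.float64(0.0), 'opening': np.float64(0.088)}
scene (np.float64(461.39458243215853), 320.02687947887074, 238.0229562144638, array([[-0.88243532,  0.41485886, -0.2218108 ,  0.37413259],
       [-0.47038353, -0.78499456,  0.40314127,  0.36609281],
       [-0.00687354,  0.46008224,  0.8878497 ,  0.96323437],
       [ 0.        ,  0.        ,  0.        ,  1.        ]])) {'vfov': 54.963488792236326, 'cx': 320.02687947887074, 'cy': 238.0229562144638} 0.9959147135416667
top (np.float64(591.6453368304288), 314.3558903721346, 234.35775354121165, array([[-0.01709623,  0.9880826 , -0.15297222,  0.38029996],
       [-0.99982538, -0.01804904, -0.00484204, -0.01404311],
       [-0.00754534,  0.15286273,  0.98821863,  1.44187325],
       [ 0.        ,  0.        ,  0.        ,  1.        ]])) {'vfov': 44.15971438921238, 'cx': 314.3558903721346, 'cy': 234.35775354121165} 0.9960188802083333
{'vfov': 65.7305239211927, 'cx': 322.015186465549, 'cy': 239.52931572768097, 'tool_from_camera': array([[ 1.38573552e-04,  9.66280042e-01,  2.57493420e-01,
         7.02403689e-02],
       [ 9.99998321e-01,  3.36577308e-04, -1.80121595e-03,
         3.64478310e-04],
       [-1.82714546e-03,  2.57493238e-01, -9.66278373e-01,
        -1.50831468e-01],
       [ 0.00000000e+00,  0.00000000e+00,  0.00000000e+00,
         1.00000000e+00]])}
```

View pics/scene.png

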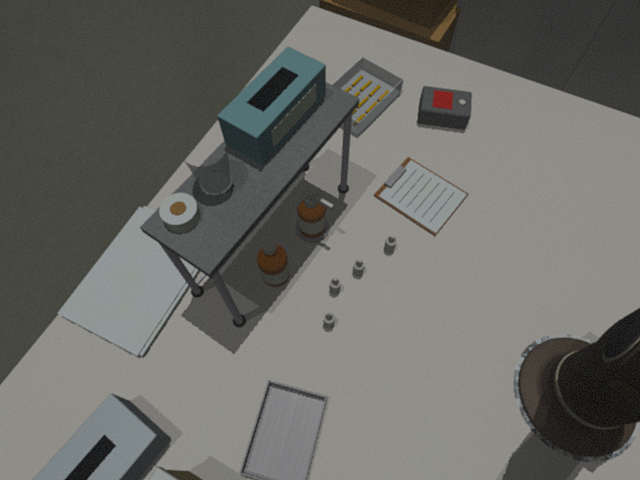

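View pics/top.png

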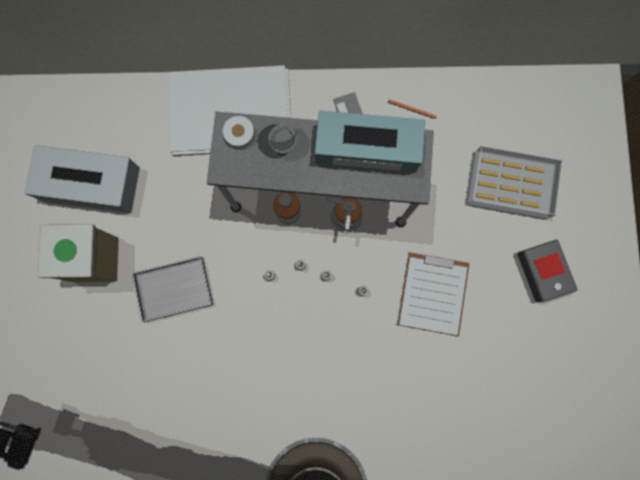

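Scene: the pump with its clip tab is at (312,212), the refill at (272,262) and the tray at (288,432). Top: the pump is at (348,211) with its tab at (347,222), the refill at (287,206), the tray at (174,289) on the robot's left, and the drops around (270–362, 265–292).

```bash
cat > m.py <<'E'
from h import *
def load(n):
    z=np.load(f'{n}.npz'); return z['im'],z['d'],(float(z['f']),float(z['cx']),float(z['cy']),z['P'])
np.set_printoptions(precision=4,suppress=True)
E
python3 - <<'E'
from m import *
from scipy import ndimage as nd
vis=[]
for n in ('top','scene'):
    im,d,c=load(n); p=cloud(c,d); z=p[...,2]
    sh=(abs(z-.305)<.004)&(p[...,0]>.4)&(p[...,0]<1)&(abs(p[...,1])<.4)
    q=p[sh][:,:2].astype(np.float32); r=cv2.minAreaRect(q); print(n,'shelf',r, cv2.boxPoints(r).tolist())
    t=(z>.015)&(z<.04)&(p[...,1]>.2)&(p[...,1]<.5)&(p[...,0]>.3)&(p[...,0]<.65)
    l,k=nd.label(t); 
    q=p[t][:,:2].astype(np.float32); r=cv2.minAreaRect(q); print('tray',r,len(q))
    o=(z>.03)&(z<.075)&(p[...,0]>.35)&(p[...,0]<.62)&(abs(p[...,1])<.25)
    l,k=nd.label(o)
    for i in range(1,k+1):
        if (l==i).sum()>15:
            m=l==i; v,u=np.nonzero(m); pp=p[m]; print(' obj',len(u),u.mean(),v.mean(),pp.mean(0),pp.max(0))
    o=(z>.1)&(z<.2)&(p[...,0]>.45)&(p[...,0]<.8)&(abs(p[...,1])<.2)
    l,k=nd.label(o)
    for i in range(1,k+1):
        if (l==i).sum()>15:
            m=l==i; v,u=np.nonzero(m); pp=p[m]; print(' tall',len(u),u.mean(),v.mean(),pp.mean(0),pp.min(0),pp.max(0))
c=load('top')[0][190:250,260:380]; s=load('scene')[0][180:300,240:360]
a=cv2.resize(c[...,::-1],(800,400),interpolation=cv2.INTER_NEAREST)
cv2.imwrite('pics/crop_top.png',cv2.convertScaleAbs(a,alpha=2))
b=cv2.resize(s[...,::-1],(600,600),interpolation=cv2.INTER_NEAREST)
cv2.imwrite('pics/crop_scene.png',cv2.convertScaleAbs(b,alpha=2))
E
```

```text
top shelf ((0.7123415470123291, -0.023147910833358765), (0.44078394770622253, 0.15153978765010834), 83.6587142944336) [[0.6126928329467773, -0.23382262885570526], [0.7633054256439209, -0.25056028366088867], [0.8119902610778809, 0.18752680718898773], [0.6613776683807373, 0.20426446199417114]]
tray ((0.48290520906448364, 0.3678572177886963), (0.27042633295059204, 0.18127524852752686), 75.74547576904297) 707
 obj 20 342.25 225.2 [ 0.6163 -0.074   0.0519] [ 0.6196 -0.0669  0.0745]
 obj 17 351.8235294117647 225.23529411764707 [ 0.6156 -0.0968  0.0532] [ 0.6194 -0.0899  0.074 ]
 obj 81 300.34567901234567 263.85185185185185 [0.5267 0.0273 0.0417] [0.5388 0.0378 0.0621]
 obj 80 269.1 274.45 [0.5027 0.1017 0.0427] [0.5139 0.114  0.0652]
 obj 81 326.641975308642 274.58024691358025 [ 0.5    -0.0346  0.0423] [ 0.512  -0.0236  0.0638]
 obj 77 363.4155844155844 290.2857142857143 [ 0.4614 -0.1205  0.0425] [ 0.4738 -0.1102  0.0661]
 tall 81 228.06172839506172 196.0 [0.6704 0.1835 0.1499] [0.6667 0.1787 0.1002] [0.6773 0.1937 0.1978]
 tall 437 285.954233409611 203.50572082379864 [0.6565 0.0558 0.1233
[... 833 characters left out ...]
3 -0.0319  0.0428] [ 0.5101 -0.0232  0.0655]
 obj 109 335.07339449541286 283.9724770642202 [0.5237 0.0306 0.0426] [0.5363 0.0398 0.0659]
 obj 114 329.03508771929825 318.67543859649123 [0.4997 0.1045 0.0424] [0.5121 0.1148 0.0648]
 tall 628 311.8200636942675 203.88535031847132 [ 0.6345 -0.0735  0.1342] [ 0.5882 -0.0977  0.1   ] [ 0.6674 -0.0348  0.1717]
 tall 542 271.119926199262 253.89483394833948 [0.654  0.0628 0.1236] [0.6324 0.0309 0.1   ] [0.6845 0.0865 0.1526]
 tall 209 179.77033492822966 265.7224880382775 [0.7872 0.1769 0.1513] [0.7838 0.1676 0.1003] [0.7951 0.1827 0.1993]
 tall 182 227.6813186813187 298.9340659340659 [0.6683 0.1903 0.1516] [0.6649 0.1801 0.1013] [0.6779 0.1959 0.1999]
```

View pics/crop_top.png

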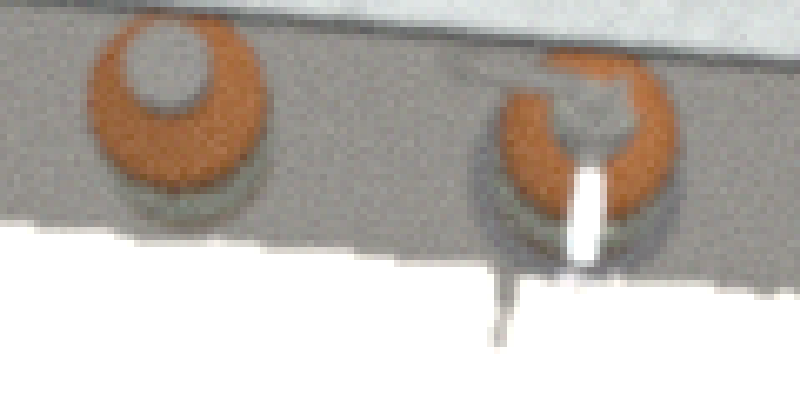

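View pics/crop_scene.png

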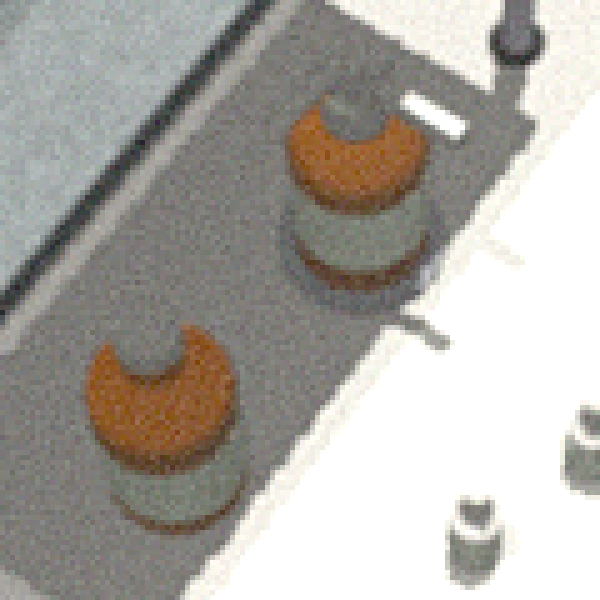

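Crop_top shows the tab as a white bar, about px (345–351, 215–230) in the top view, with the spout pointing left (+y). Crop_scene shows the same tab near px (320–333, 198–207) in the scene view.

Run:
```python
from m import *
from scipy import ndimage as nd
for n,(u0,u1,v0,v1) in (('top',(338,358,210,236)),('scene',(318,340,195,212))):
    im,d,c=load(n); p=cloud(c,d)
    g=im.max(2).astype(int); m=np.zeros_like(g,bool); m[v0:v1,u0:u1]=(g[v0:v1,u0:u1]>120)
    m&=(abs(p[...,2]-.15)<.012)
    v,u=np.nonzero(m); w=plane(c,u,v,.1515)[:,:2]; r=cv2.minAreaRect(w.astype(np.float32))
    print(n,'tab',len(u),w.mean(0),r,'z',np.nanmedian(p[m][:,2])); e=np.linalg.eigh(np.cov(w.T)); a=e[1][:,1]; a*=-np.sign(a[0]); t=(w-w.mean(0))@a
    print(' dir',a,np.degrees(np.arctan2(a[1],a[0])), 'end',w.mean(0)+a*t.max(),'start',w.mean(0)+a*t.min())
    # tray by floor/rim: component of non-table
    z=p[...,2]; t=(z>.02)&(z<.036)&(p[...,1]>.2)&(p[...,1]<.48)&(p[...,0]>.3)&(p[...,0]<.62)
    l,k=nd.label(nd.binary_dilation(t,iterations=2)); 
    for i in range(1,k+1):
        mm=(l==i)&t
        if mm.sum()>60: r=cv2.minAreaRect(p[mm][:,:2].astype(np.float32)); print(' tray?',mm.sum(),r)
    # head top
    hm=(abs(z-.170)<.004)&(p[...,0]>.6)&(p[...,0]<.7)&(p[...,1]<-.04)&(p[...,1]>-.12); q=p[hm]; print(' headtop',hm.sum(),q.mean(0),q.min(0),q.max(0))
    am=(im[...,0]>im[...,2]*1.6)&(z>.02)&(z<.125)&(p[...,0]>.58)&(p[...,0]<.72)
    for s in (1,-1):
        q=p[am&(p[...,1]*s>0)]; 
        # lateral extent circle fit at each: lsq
        q=q[q[:,2]<.09] if s<0 else q
        A=np.c_[2*q[:,:2],np.ones(len(q))]; x=np.linalg.lstsq(A,(q[:,:2]**2).sum(1),rcond=None)[0]; print(' amber',s,len(q),x[:2],np.sqrt(x[2]+x[:2]@x[:2]))
```

```text
top tab 45 [ 0.6065 -0.0815] ((0.6063970923423767, -0.0815359354019165), (0.006641969084739685, 0.02701263688504696), 88.50772857666016) z 0.15298364004585396
 dir [-0.9929  0.1192] 173.15230133597814 end [ 0.5927 -0.0798] start [ 0.6201 -0.0831]
 tray? 110 ((0.5502782464027405, 0.47471725940704346), (0.005884374491870403, 0.10704312473535538), 89.10102844238281)
 tray? 445 ((0.47480177879333496, 0.3371499180793762), (0.1211271584033966, 0.17197740077972412), 13.096525192260742)
 headtop 57 [ 0.6497 -0.0619  0.1692] [ 0.6297 -0.0801  0.1665] [ 0.6578 -0.0413  0.1732]
 amber 1 384 [0.6438 0.1835] 0.13142619750940357
 amber -1 51 [ 0.3899 -0.3409] 0.3381761386827764
scene tab 35 [ 0.6035 -0.0813] ((0.604017436504364, -0.08107336610555649), (0.006266096606850624, 0.02567874826490879), 87.35041046142578) z 0.15035594578403644
 dir [-0.9939  0.1107] 173.64368500880397 end [ 0.5913 -0.0799] start [ 0.6167 -0.0827]
 tray? 533 ((0.47231003642082214, 0.3365141749382019), (0.12020517885684967, 0.17033135890960693), 12.969521522521973)
 headtop 51 [ 0.6466 -0.0621  0.1674] [ 0.6265 -0.0869  0.1661] [ 0.655  -0.0416  0.1717]
 amber 1 573 [0.5722 0.2569] 0.20590704131136123
 amber -1 54 [ 0.5355 -0.4609] 0.4052125290990505
```

```bash
cat >> m.py <<'E'
def rot(az,dn):  # tool z heading az(deg), dn deg below horizontal, tool y horizontal, tool x on underside/back
    a,t=np.radians([az,dn]); z=np.array([np.cos(t)*np.cos(a),np.cos(t)*np.sin(a),-np.sin(t)])
    y=np.array([-np.sin(a),np.cos(a),0]); return np.stack([np.cross(y,z),y,z],1)
def row(p,Rt,s=None):
    s=s or bot.get_state(); R0=R.from_rotvec(s['tool_rot']).as_matrix()
    return np.round(np.r_[np.degrees(R.from_matrix(R0.T@Rt).as_rotvec()),100*R0.T@(np.array(p)-s['tool_pos'])],2)
def st():
    s=bot.get_state(); Rm=R.from_rotvec(s['tool_rot']).as_matrix(); z=Rm[:,2]
    print('t',round(s['time_s'],2),'pos',np.round(s['tool_pos'],4),'az',np.degrees(np.arctan2(z[1],z[0])).round(1),'dn',np.degrees(np.arcsin(-z[2])).round(1),'yz',Rm[2,1].round(3),'q',np.round(s['q'],2),'F',np.round(s['ft_force'],1),'op',round(s['opening'],4),'g',s['grip_force'])
E
python3 -c "
from m import *
st(); print(rot(-6.6,90),R.from_rotvec(bot.get_state()['tool_rot']).as_matrix()); print(row([.45,-.05,.30],rot(-6.6,45)))"
```

```text
t 0.1 pos [0.1934 0.5939 0.2329] az -104.4 dn 89.9 yz -0.001 q [-1.32  0.41 -0.01  1.6   0.01  1.13 -0.08] F [ 0.2 -0.3  0.1] op 0.0881 g 0.0
[[-0.9934  0.1149  0.    ]
 [ 0.1149  0.9934 -0.    ]
 [-0.      0.     -1.    ]] [[-0.9509  0.3096 -0.0004]
 [ 0.3096  0.9509 -0.0014]
 [-0.0001 -0.0014 -1.    ]]
[ -4.57 -44.85 -10.81 -44.33 -53.29  -6.63]
```

>>> {"api": "servo_tool", "payload": {
  "series": [
    [0,0,-3,-5,-5,-3,0.6],
    [0,-4,-5,-10,-10,-4,0.6],
    [-1,-8,-6,-14,-14,-5,0.6],
    [-1,-12,-7,-18,-19,-5,0.6],
    [-2,-18,-8,-22,-24,-6,0.6],
    [-2,-24,-8,-26,-29,-6,0.6],
    [-3,-30,-9,-30,-34,-6.5,0.6],
    [-4,-36,-10,-34,-40,-6.5,0.6],
    [-4.5,-42,-10.5,-38,-45,-6.5,0.6],
    [-4.6,-44.9,-10.8,-42,-50,-6.6,0.6]
  ],
  "newtons": 15
}}

```text
time_s: 1.35
tool_pos: [0.4172, 0.103, 0.2923]
tool_rot: [0.154, 2.379, -0.051]
ft_force: [1.2, 0.1, 0.8]
opening: 0.0529
grip_force: 0.0
```

```bash
python3 -c "
from m import *
st(); print(row([.45,-.07,.30],rot(-6.6,45)))"
```

```text
t 1.35 pos [0.4172 0.103  0.2923] az -6.8 dn 46.5 yz 0.007 q [-0.49 -0.29 -0.28  2.44  0.88  0.65  0.04] F [1.2 0.1 0.8] op 0.0529 g 0.0
[ -0.15  -1.54  -0.77  -4.57 -16.74   3.09]
```

```bash
python3 -c "
from m import *
print(row([.53,-.073,.235],rot(-6.6,42)))"
```

```text
[ -0.17  -4.54  -0.76  -5.88 -16.08  13.3 ]
```

>>> {"api": "servo_tool", "payload": {
  "series": [
    [0,-1,-0.3,-1.5,-4,3.5,0.6],
    [0,-2,-0.5,-3,-8,7,0.6],
    [-0.2,-3,-0.8,-4.5,-12,10,0.6],
    [-0.2,-4.5,-0.8,-5.9,-16.1,13.3,0.6],
    [-0.2,-4.5,-0.8,-5.9,-16.1,13.3,0.6],
    [-0.2,-4.5,-0.8,-5.9,-16.1,13.3,0.6],
    [-0.2,-4.5,-0.8,-5.9,-16.1,13.3,0.6]
  ]
}}

```text
time_s: 2.22
tool_pos: [0.5291, -0.0741, 0.2334]
tool_rot: [0.135, 2.306, -0.061]
ft_force: [0.1, 1.0, 0.5]
opening: 0.0531
grip_force: 0.0
```

```bash
python3 -c "
from m import *
st()
im,d,c=cap('wrist'); np.savez('wrist.npz',im=im,d=d,f=c[0],cx=c[1],cy=c[2],P=c[3]); cv2.imwrite('pics/w1.png',im[...,::-1])"
```

```text
t 2.23 pos [ 0.5291 -0.0741  0.2334] az -6.8 dn 42.3 yz -0.001 q [-0.39 -0.05  0.37  2.5   2.44  0.18 -0.96] F [0.1 1.  0.5] op 0.0531 g 0.0
```

View pics/w1.png

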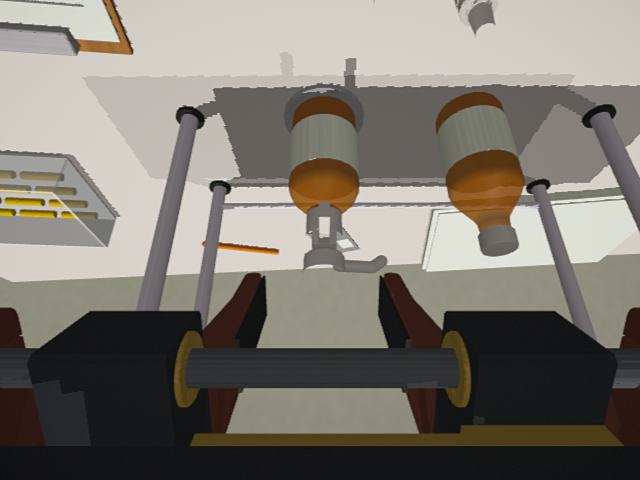

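The wrist view is upside down. The tab's bright end face is at about (324,226), the pump head at (322,260), the spout to (385,262), and the fingers straddle the tab's column at 265 to 380.

Run:
```python
from m import *
im,d,c=load('wrist'); p=cloud(c,d)
print(im[212:246:3,308:342:3].max(2)); print(d[212:246:3,308:342:3].round(3))
m=np.zeros(d.shape,bool); m[205:250,300:345]=im[205:250,300:345].max(2)>190
l,k,stt,cen=cv2.connectedComponentsWithStats(m.astype(np.uint8))
for i in range(1,k if isinstance(k,int) else l):pass
n,lab,stt,cen=cv2.connectedComponentsWithStats(m.astype(np.uint8))
for i in range(1,n):
    if stt[i,4]>20:
        q=p[lab==i]; print(stt[i],cen[i],np.nanmedian(q,0),np.nanmin(q,0),np.nanmax(q,0))
# head
hm=(p[...,2]>.158)&(p[...,2]<.18)&(p[...,0]>.58)&(p[...,0]<.7)&(p[...,1]<-.07)&(p[...,1]>-.13); q=p[hm]; print('head',len(q),q.min(0),q.max(0)); q=q[q[:,2]<.168]
A=np.c_[2*q[:,:2],np.ones(len(q))]; x=np.linalg.lstsq(A,(q[:,:2]**2).sum(1),rcond=None)[0]; print(x[:2],np.sqrt(x[2]+x[:2]@x[:2]))
for z0,z1 in ((.115,.137),(.02,.088)):
    q=p[(p[...,2]>z0)&(p[...,2]<z1)&(p[...,0]>.58)&(p[...,0]<.68)&(p[...,1]<-.05)&(p[...,1]>-.13)]; A=np.c_[2*q[:,:2],np.ones(len(q))]; x=np.linalg.lstsq(A,(q[:,:2]**2).sum(1),rcond=None)[0]; print(z0,len(q),x[:2],np.sqrt(x[2]+x[:2]@x[:2]))
sp=p[(p[...,2]>.158)&(p[...,2]<.18)&(p[...,0]>.6)&(p[...,0]<.7)&(p[...,1]>-.07)&(p[...,1]<0)]; print('spout',sp.min(0),sp.max(0))
```

```text
[[ 97 107 109 113 114 115 114 113 112 109 104 134]
 [ 95 108 111 112 110 110 110 109 112 109 105 144]
 [ 96 107 110 111 223 222 223 205 110 108 104 143]
 [ 98 108 110 110 219 218 218 196 110 108 104 144]
 [100 108 111 109 220 218 218 190 110 109 104 120]
 [100 108 111 110 219 218 218 179 110 108 104  96]
 [ 97 123 114 115 219 218 218 176 114 114 102 100]
 [ 87  90 115 111 199 218 219 179 114 114 155  94]
 [206 134 115 113 201 200 203 156 115 114 152 151]
 [219 192 114 116  97 100 101 107 115 114 145 154]
 [218 193 115 115 100 101 101 108 115 112 226 229]
 [218 192 101 101 101 102 101 101 101 100 150 229]]
[[0.315 0.31  0.308 0.304 0.259 0.258 0.258 0.257 0.308 0.308 0.312 0.318]
 [0.313 0.308 0.306 0.306 0.258 0.258 0.257 0.258 0.305 0.307 0.309 0.315]
 [0.311 0.308 0.306 0.304 0.258 0.259 0.257 0.259 0.303 0.305 0.308 0.314]
 [0.311 0.305 0.304 0.301 0.262 0.261 0.261 0.261 0.302 0.302 0.308 0.313]
 [0.309 0.304 0.302 0.301 0.265 0.263 0.265 0.264 0.302 0.302 0.304 0.311]
 [0.308 0.302 0.3   0.298 0.27  0.269 0.269 0.268 0.3   0.301 0.303 0.31 ]
 [0.306 0.301 0.299 0.298 0.273 0.272
[... 448 characters left out ...]
3.6254] [ 0.8993 -0.1447 -0.0002] [ 0.6415 -0.161  -0.0017] [ 0.9485 -0.1002  0.1379]
[342 213   3  15  41] [343.0732 219.6829] [ 0.8461 -0.0787 -0.    ] [ 0.6443 -0.0812 -0.001 ] [ 0.876  -0.0695  0.1274]
[319 217  11  21 191] [323.9843 226.2513] [ 0.6031 -0.0809  0.1513] [ 0.5894 -0.0855  0.15  ] [ 0.6192 -0.0763  0.1523]
[337 240   8   8  46] [341.3696 243.0217] [ 0.9234 -0.0871  0.0032] [ 0.9125 -0.0945  0.002 ] [ 0.9419 -0.0823  0.0041]
head 588 [ 0.6264 -0.1025  0.158 ] [ 0.6492 -0.07    0.1703]
[ 0.6414 -0.0857] 0.01365031055111006
0.115 535 [ 0.6447 -0.0854] 0.014998955575270027
0.02 3864 [ 0.6449 -0.0853] 0.031736199256457785
spout [ 0.6372 -0.07    0.158 ] [ 0.6582 -0.0346  0.1695]
```

```bash
python3 -c "
from m import *
Rt=rot(-6.3,42); g=np.array([.602,-.0807,.145]); print(row(g+(.008-.03)*Rt[:,2],Rt),row(g+.008*Rt[:,2],Rt))"
```

```text
[-0.36 -0.34 -0.25  1.61  0.21  9.15] [-0.36 -0.34 -0.25  1.59  0.23 12.15]
```

>>> {"api": "servo_tool", "payload": {
  "series": [
    [-0.2,-0.2,-0.1,0.8,0.1,3.5,0.5],
    [-0.4,-0.3,-0.2,1.6,0.2,7,0.5],
    [-0.4,-0.3,-0.2,1.6,0.2,9.2,0.5],
    [-0.4,-0.3,-0.2,1.6,0.2,9.2,0.5],
    [-0.4,-0.3,-0.2,1.6,0.2,9.2,0.5],
    [-0.4,-0.3,-0.2,1.6,0.2,9.2,0.5]
  ]
}}

```text
time_s: 3.02
tool_pos: [0.5865, -0.078, 0.1626]
tool_rot: [0.128, 2.297, -0.053]
ft_force: [-0.8, 0.1, 0.1]
opening: 0.0438
grip_force: 0.0
```

```bash
python3 -c "
from m import *
st()
Rt=rot(-6.3,42); g=np.array([.602,-.0807,.145]); print(row(g+.008*Rt[:,2],Rt))
im,d,c=cap('wrist'); p=cloud(c,d); q=p[(abs(p[...,2]-.1505)<.003)&(p[...,0]>.58)&(p[...,0]<.615)&(abs(p[...,1]+.081)<.012)]; print('tab',len(q),q.mean(0),q.min(0),q.max(0)); cv2.imwrite('pics/w2.png',im[...,::-1])"
```

```text
t 3.02 pos [ 0.5865 -0.078   0.1626] az -6.2 dn 41.8 yz 0.003 q [-0.32  0.26  0.38  2.46  3.18  0.4  -1.72] F [-0.8  0.1  0.1] op 0.0438 g 0.0
[ 0.11  0.23 -0.11  0.27 -0.1   3.14]
tab 387 [ 0.5983 -0.0802  0.1506] [ 0.5891 -0.0859  0.1475] [ 0.615  -0.0756  0.1519]
```

>>> {"api": "servo_tool", "payload": {
  "series": [
    [0,0,0,0.2,-0.1,1.5,0.5],
    [0,0,0,0.3,-0.1,3.1,0.5],
    [0,0,0,0.3,-0.1,3.1,0.5],
    [0,0,0,0.3,-0.1,3.1,0.5],
    [0,0,0,0.3,-0.1,3.1,0.5]
  ]
}}

```text
time_s: 3.7
tool_pos: [0.6073, -0.081, 0.1385]
tool_rot: [0.126, 2.299, -0.054]
ft_force: [0.4, 0.7, -0.1]
opening: 0.0439
grip_force: 0.0
```

```bash
python3 -c "
from m import *
st()
Rt=rot(-6.3,42); g=np.array([.602,-.0807,.145]); print(row(g+.008*Rt[:,2],Rt))"
```

```text
t 3.7 pos [ 0.6073 -0.081   0.1385] az -6.1 dn 41.9 yz 0.002 q [-0.28  0.35  0.35  2.43  3.22  0.46 -1.77] F [ 0.4  0.7 -0.1] op 0.0439 g 0.0
[ 0.12  0.12 -0.05 -0.13 -0.03 -0.03]
```

Within 1.5 mm. Close on the tab.

>>> {"api": "servo_tool", "payload": {
  "series": [
    [0,0,0,-0.1,0,0,0.3],
    [0,0,0,-0.1,0,0,0.05],
    [0,0,0,-0.1,0,0,0],
    [0,0,0,-0.1,0,0,0],
    [0,0,0,-0.1,0,0,0],
    [0,0,0,-0.1,0,0,0],
    [0,0,0,-0.1,0,0,0]
  ],
  "newtons": 15
}}

```text
time_s: 4.58
tool_pos: [0.608, -0.0813, 0.1382]
tool_rot: [0.127, 2.3, -0.054]
ft_force: [1.4, -1.7, -0.4]
opening: 0.0077
grip_force: 15.0
```

```bash
python3 -c "
from m import *
st()
s=bot.get_state(); p=s['tool_pos']; d=np.array([-np.cos(np.radians(6.3)),np.sin(np.radians(6.3)),0])
Rt=R.from_rotvec(s['tool_rot']).as_matrix()
for l in (.01,.03,.07): print(row(p+d*l,Rt,s))"
```

```text
t 4.58 pos [ 0.608  -0.0813  0.1382] az -6.2 dn 42.0 yz 0.002 q [-0.28  0.35  0.35  2.43  3.22  0.45 -1.77] F [ 1.4 -1.7 -0.4] op 0.0077 g 14.99436154961586
[ 0.    0.    0.    0.67  0.   -0.74]
[ 0.    0.    0.    2.01  0.   -2.23]
[ 0.    0.    0.    4.68  0.01 -5.21]
```

>>> {"api": "servo_tool", "payload": {
  "series": [
    [0,0,0,0.33,0,-0.37,0],
    [0,0,0,0.67,0,-0.74,0],
    [0,0,0,1.0,0,-1.1,0],
    [0,0,0,1.34,0,-1.48,0],
    [0,0,0,1.67,0,-1.86,0],
    [0,0,0,2.01,0,-2.23,0],
    [0,0,0,2.68,0,-2.98,0],
    [0,0,0,3.34,0,-3.72,0],
    [0,0,0,4.01,0,-4.46,0],
    [0,0,0,4.68,0,-5.2,0]
  ],
  "newtons": 25
}}

```text
time_s: 5.82
tool_pos: [0.544, -0.0735, 0.1353]
tool_rot: [0.123, 2.304, -0.053]
ft_force: [0.5, -0.1, -1.3]
opening: 0.008
grip_force: 25.0
```

```bash
python3 -c "
from m import *
st()
im,d,c=cap('wrist'); cv2.imwrite('pics/w3.png',im[...,::-1])
Rt=rot(-6.3,42)
print(row([.5,-.05,.24],Rt)); st()"
```

```text
t 5.83 pos [ 0.544  -0.0735  0.1353] az -6.0 dn 42.1 yz 0.001 q [ 0.12  0.28 -0.14  2.54  2.91  0.52 -1.42] F [ 0.5 -0.1 -1.3] op 0.008 g 24.996888041496277
[  0.21  -0.14  -0.05  -4.69   1.96 -10.4 ]
t 5.88 pos [ 0.5434 -0.0741  0.1354] az -6.0 dn 42.1 yz 0.003 q [ 0.14  0.28 -0.16  2.54  2.9   0.52 -1.42] F [-0.5  1.5  0.2] op 0.0076 g 24.99776691198349
```

View pics/w3.png

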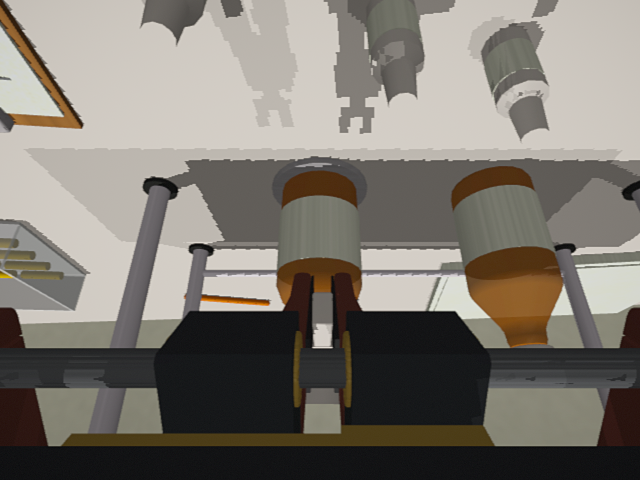

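The clip is off and held between the fingers at (323,320). Pump and refill are undisturbed. Lift and carry it to the tray.

```bash
python3 -c "
from m import *
print(row([.545,-.05,.20],rot(0,46)));print(row([.51,.08,.22],rot(12,48)));print(row([.45,.26,.18],rot(30,50)))"
```

```text
[-4.31  3.87 -4.43 -4.72  2.43 -4.4 ]
[-12.71   5.84 -13.    -2.9   14.99  -9.33]
[-24.99   7.65 -26.2    5.41  32.22 -12.47]
```

>>> {"api": "servo_tool", "payload": {
  "series": [
    [-2,2,-2,-2.5,1,-2,0],
    [-4.3,3.9,-4.4,-4.7,2.4,-4.4,0],
    [-7,4.5,-7,-4.5,6,-6,0],
    [-10,5,-10,-4,10,-8,0],
    [-12.7,5.8,-13,-2.9,15,-9.3,0],
    [-16,6.2,-16.5,-1,19.5,-10,0],
    [-19,6.7,-20,1,24,-11,0],
    [-22,7.2,-23,3,28,-11.8,0],
    [-25,7.6,-26.2,5.4,32.2,-12.5,0],
    [-25,7.6,-26.2,5.4,32.2,-12.5,0]
  ]
}}

```text
time_s: 7.12
tool_pos: [0.469, 0.2091, 0.1796]
tool_rot: [-0.61, 2.38, 0.22]
ft_force: [2.4, 1.5, 0.2]
opening: 0.0075
grip_force: 25.0
```

```bash
python3 -c "
from m import *
st()
Rt=rot(32,50); h=np.array([np.cos(np.radians(32)),np.sin(np.radians(32)),0])
g=np.array([.4735,.337,.09])-.02*h; t=g+.008*Rt[:,2]; print(t,row(t,Rt)); t[2]-=.055; print(t,row(t,Rt))"
```

```text
t 7.12 pos [0.469  0.2091 0.1796] az 28.6 dn 50.0 yz -0.001 q [ 0.7   0.26 -1.31  2.42  1.84  0.26 -0.19] F [2.4 1.5 0.2] op 0.0075 g 24.993873238563538
[0.4609 0.3291 0.0839] [-2.16 -0.03 -2.48  2.27 10.93 10.57]
[0.4609 0.3291 0.0289] [-2.16 -0.03 -2.48  5.8  10.93 14.79]
```

>>> {"api": "servo_tool", "payload": {
  "series": [
    [-0.5,0,-0.5,0.5,2,1,0],
    [-1,0,-1,0.8,4,3,0],
    [-1.5,0,-1.5,1.4,7,6,0],
    [-2,0,-2,2,9.5,9,0],
    [-2.2,0,-2.5,2.3,10.9,10.6,0],
    [-2.2,0,-2.5,2.3,10.9,10.6,0],
    [-2.2,0,-2.5,2.3,10.9,10.6,0]
  ]
}}

```text
time_s: 8.0
tool_pos: [0.4535, 0.3383, 0.084]
tool_rot: [-0.705, 2.357, 0.255]
ft_force: [0.4, -1.1, 0.0]
opening: 0.008
grip_force: 25.0
```

```bash
python3 -c "
from m import *
st()"
```

```text
t 8.0 pos [0.4535 0.3383 0.084 ] az 33.2 dn 50.0 yz -0.001 q [ 0.14  0.72 -1.19  2.39  2.06  0.82 -0.43] F [ 0.4 -1.1  0. ] op 0.008 g 24.996908605098724
```

```bash
python3 -c "
from m import *
Rt=rot(33,50); h=np.array([np.cos(np.radians(33)),np.sin(np.radians(33)),0])
g=np.array([.4735,.337,.033])-.02*h; t=g+.008*Rt[:,2]; print(t,row(t,Rt))"
```

```text
[0.461  0.3289 0.0269] [ 0.15 -0.01  0.26  3.59 -1.19  4.45]
```

>>> {"api": "servo_tool", "payload": {
  "series": [
    [0,0,0,0.9,-0.3,1.1,0],
    [0,0,0,1.8,-0.6,2.2,0],
    [0,0,0,2.7,-0.9,3.3,0],
    [0,0,0,3.6,-1.2,4.4,0],
    [0,0,0,3.6,-1.2,4.4,0],
    [0,0,0,3.6,-1.2,4.4,0]
  ]
}}

```text
time_s: 8.75
tool_pos: [0.4615, 0.3288, 0.0283]
tool_rot: [-0.703, 2.356, 0.256]
ft_force: [0.6, -0.3, -0.3]
opening: 0.0077
grip_force: 25.0
```

```bash
python3 -c "
from m import *
st()"
```

```text
t 8.75 pos [0.4615 0.3288 0.0283] az 33.2 dn 49.9 yz -0.0 q [ 0.11  0.88 -1.11  2.41  2.24  0.93 -0.5 ] F [ 0.6 -0.3 -0.3] op 0.0077 g 24.996931850910187
```

>>> {"api": "servo_tool", "payload": {
  "series": [
    [0,0,0,0,0,0,0.15],
    [0,0,0,0,0,0,0.3],
    [0,0,0,0,0,0,0.4],
    [0,0,0,0,0,0,0.4],
    [0,0,0,0,0,0,0.4],
    [0,0,0,0,0,-3,0.4],
    [0,0,0,-2,0,-6,0.4],
    [0,0,0,-4,0,-9,0.4],
    [0,0,0,-6,0,-11,0.4],
    [0,0,0,-6,0,-11,0.4]
  ]
}}

```text
time_s: 10.0
tool_pos: [0.4414, 0.3159, 0.1525]
tool_rot: [-0.703, 2.353, 0.255]
ft_force: [0.6, 0.9, 0.7]
opening: 0.035
grip_force: 0.0
```

```bash
python3 -c "
from m import *
st()
for n in ('top','wrist'):
    im,d,c=cap(n); np.savez(n+'2.npz',im=im,d=d,f=c[0],cx=c[1],cy=c[2],P=c[3]); cv2.imwrite(f'pics/{n}_rel.png',im[...,::-1])"
```

```text
t 10.0 pos [0.4414 0.3159 0.1525] az 33.1 dn 49.7 yz -0.002 q [ 0.31  0.47 -1.3   2.4   1.85  0.6  -0.3 ] F [0.6 0.9 0.7] op 0.035 g 0.0
```

View pics/wrist_rel.png

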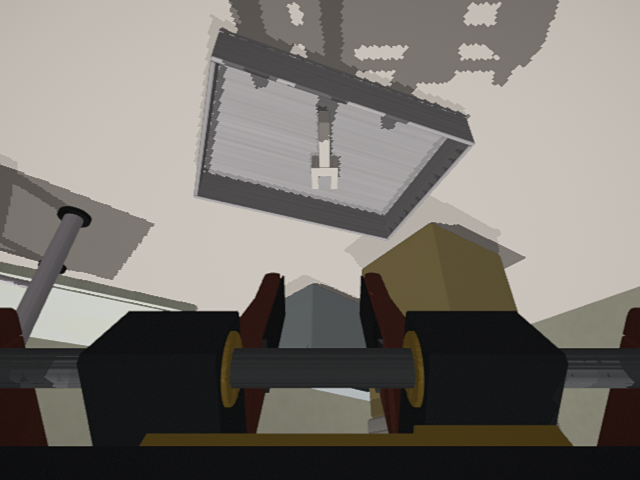

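The clip lies flat in the middle of the tray, from (324,110) to (324,185). Now go back to the pump with the fingers shut.

```bash
python3 -c "
from m import *
for a in (([.47,.22,.20],rot(28,49)),([.51,.08,.235],rot(11,46)),([.54,-.072,.25],rot(-6,43))): print(row(*a))"
```

```text
[ 3.37 -0.95  4.01 -1.12 -9.57 -5.59]
[ 14.85  -3.9   16.55  -0.06 -23.48 -11.04]
[ 27.    -6.67  28.5    3.44 -37.84 -15.93]
```

>>> {"api": "servo_tool", "payload": {
  "series": [
    [1,-0.3,1,-0.4,-3,-2,0],
    [2,-0.6,2.5,-0.8,-6,-4,0],
    [3.4,-1,4,-1.1,-9.6,-5.6,0],
    [7,-2,8,-0.8,-14,-7.5,0],
    [11,-3,12,-0.4,-19,-9.5,0],
    [14.8,-3.9,16.5,0,-23.5,-11,0],
    [19,-5,20.5,1.1,-28.5,-12.5,0],
    [23,-6,24.5,2.3,-33,-14.2,0],
    [27,-6.7,28.5,3.4,-37.8,-15.9,0],
    [27,-6.7,28.5,3.4,-37.8,-15.9,0]
  ]
}}

```text
time_s: 11.35
tool_pos: [0.5402, -0.0736, 0.2495]
tool_rot: [0.128, 2.319, -0.051]
ft_force: [0.4, 0.4, 0.2]
opening: 0.0001
grip_force: 0.0
```

```bash
python3 -c "
from m import *
st()
Rt=rot(-6.3,42); c=np.array([.6448,-.0854,.170]); t=c-.011*Rt[:,2]-.010*Rt[:,0]; print(t)
for z in (.05,.006): print(row(t+[0,0,z],Rt))
im,d,c=cap('wrist'); p=cloud(c,d); q=p[(p[...,2]>.12)&(p[...,2]<.137)&(p[...,0]>.6)&(p[...,0]<.68)&(p[...,1]<-.05)&(p[...,1]>-.13)]; A=np.c_[2*q[:,:2],np.ones(len(q))]; x=np.linalg.lstsq(A,(q[:,:2]**2).sum(1),rcond=None)[0]; print(len(q),x[:2],np.sqrt(x[2]+x[:2]@x[:2]))
q=p[(p[...,2]>.158)&(p[...,2]<.18)&(p[...,0]>.6)&(p[...,0]<.68)&(p[...,1]<-.05)&(p[...,1]>-.13)];print(q.max(0) if len(q) else 0)"
```

```text
t 11.35 pos [ 0.5402 -0.0736  0.2495] az -6.1 dn 43.0 yz 0.003 q [ 1.46  0.08 -1.43  2.37  2.1   0.13 -0.53] F [0.4 0.4 0.2] op 0.0001 g 0.0
[ 0.6433 -0.0852  0.1848]
[ 0.16 -1.03 -0.11 -6.   -0.03  8.59]
[ 0.16 -1.03 -0.11 -2.79 -0.05 11.59]
683 [ 0.6395 -0.0847] 0.010648418359817896
[ 0.6555 -0.05    0.1703]
```

```bash
python3 -c "
from m import *
Rt=rot(-6.3,41); c=np.array([.6448,-.0854,.170]); t=c-.011*Rt[:,2]-.010*Rt[:,0]
for x,z in ((-.06,.03),(0,.015)): print(row(t+[x,0,z],Rt))"
```

```text
[ 0.33 -2.09  0.03 -0.52 -0.92  5.58]
[ 0.33 -2.09  0.03 -3.5  -0.3  10.96]
```

>>> {"api": "servo_tool", "payload": {
  "series": [
    [0.1,-0.7,0,-0.2,-0.3,2,0],
    [0.2,-1.4,0,-0.4,-0.6,4,0],
    [0.3,-2.1,0,-0.5,-0.9,5.6,0],
    [0.3,-2.1,0,-0.5,-0.9,5.6,0],
    [0.3,-2.1,0,-1.5,-0.7,7.4,0],
    [0.3,-2.1,0,-2.5,-0.5,9.2,0],
    [0.3,-2.1,0,-3.5,-0.3,11,0],
    [0.3,-2.1,0,-3.5,-0.3,11,0],
    [0.3,-2.1,0,-3.5,-0.3,11,0]
  ]
}}

```text
time_s: 12.52
tool_pos: [0.643, -0.0835, 0.2006]
tool_rot: [0.12, 2.283, -0.058]
ft_force: [-0.1, 0.6, 0.4]
opening: 0.0004
grip_force: 0.0
```

```bash
python3 -c "
from m import *
st()
Rt=rot(-6.3,41); c=np.array([.6448,-.0854,.170]); t=c-.011*Rt[:,2]-.010*Rt[:,0]; print(t)
for z in (.015,.002,-.014): print(row(t+[0,0,z],Rt))
im,d,c=cap('wrist'); cv2.imwrite('pics/w4.png',im[...,::-1])"
```

```text
t 12.53 pos [ 0.643  -0.0835  0.2006] az -6.2 dn 40.9 yz -0.002 q [ 0.95  0.47 -1.11  2.25  2.1   0.51 -0.4 ] F [-0.1  0.6  0.4] op 0.0004 g 0.0
[ 0.6431 -0.0852  0.1848]
[ 0.08  0.06  0.25  0.05 -0.17  0.07]
[ 0.08  0.06  0.25  1.03 -0.16  0.92]
[ 0.08  0.06  0.25  2.24 -0.16  1.97]
```

View pics/w4.png

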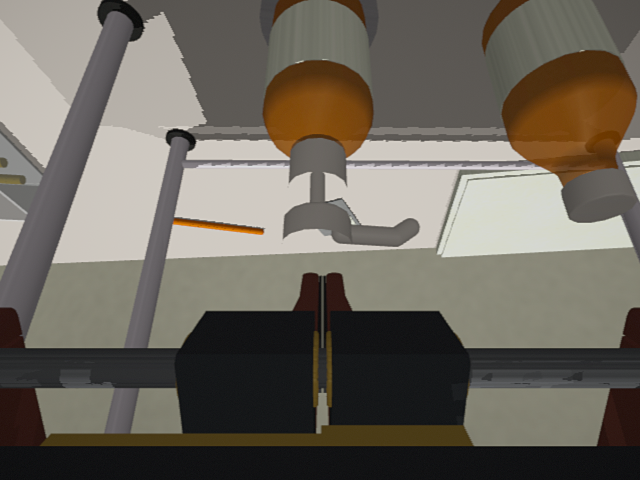

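The fingers (322,275) are centred over the pump head (316,220). The stem is bare and the refill is clear.

>>> {"api": "servo_tool", "payload": {
  "series": [
    [0,0,0,0.3,-0.1,0.3,0],
    [0,0,0,0.6,-0.2,0.55,0],
    [0,0,0,0.9,-0.2,0.8,0],
    [0,0,0,0.9,-0.2,0.8,0],
    [0,0,0,0.9,-0.2,0.8,0]
  ]
}}

```text
time_s: 13.2
tool_pos: [0.6438, -0.0863, 0.1884]
tool_rot: [0.122, 2.283, -0.059]
ft_force: [0.4, 1.0, -0.5]
opening: 0.0006
grip_force: 0.0
```

>>> {"api": "servo_tool", "payload": {
  "series": [
    [0,0,0,0.15,0,0.13,0],
    [0,0,0,0.3,0,0.26,0],
    [0,0,0,0.38,0,0.33,0],
    [0,0,0,0.38,0,0.33,0]
  ]
}}

```text
time_s: 13.7
tool_pos: [0.6441, -0.0865, 0.1837]
tool_rot: [0.121, 2.282, -0.059]
ft_force: [-1.7, 0.6, 5.1]
opening: 0.0005
grip_force: 2.4
```

>>> {"api": "servo_tool", "payload": {
  "series": [
    [0,0,0,0.15,0,0.13,0],
    [0,0,0,0.3,0,0.26,0],
    [0,0,0,0.38,0,0.33,0],
    [0,0,0,0.38,0,0.33,0]
  ]
}}

```text
time_s: 14.2
tool_pos: [0.6442, -0.0865, 0.1789]
tool_rot: [0.121, 2.281, -0.059]
ft_force: [-3.1, -0.1, 7.4]
opening: 0.0005
grip_force: 3.3
```

>>> {"api": "servo_tool", "payload": {
  "series": [
    [0,0,0,0.1,0,0.09,0],
    [0,0,0,0.2,0,0.18,0],
    [0,0,0,0.23,0,0.2,0],
    [0,0,0,0.23,0,0.2,0]
  ]
}}

```text
time_s: 14.7
tool_pos: [0.6442, -0.0865, 0.176]
tool_rot: [0.121, 2.281, -0.06]
ft_force: [-3.7, -0.3, 8.3]
opening: 0.0004
grip_force: 3.9
```

>>> {"api": "servo_tool", "payload": {
  "series": [
    [0,0,0,0.1,0,0.09,0],
    [0,0,0,0.2,0,0.18,0],
    [0,0,0,0.23,0,0.2,0],
    [0,0,0,0.23,0,0.2,0]
  ]
}}

```text
time_s: 15.2
tool_pos: [0.6443, -0.0865, 0.1731]
tool_rot: [0.121, 2.281, -0.06]
ft_force: [-4.7, -0.5, 9.3]
opening: 0.0006
grip_force: 4.4
```

>>> {"api": "servo_tool", "payload": {
  "series": [
    [0,0,0,0.06,0,0.05,0],
    [0,0,0,0.11,0,0.1,0],
    [0,0,0,0.11,0,0.1,0]
  ]
}}

```text
time_s: 15.58
tool_pos: [0.6443, -0.0864, 0.1717]
tool_rot: [0.121, 2.281, -0.06]
ft_force: [-4.9, 0.5, 9.9]
opening: 0.0006
grip_force: 4.7
```

>>> {"api": "servo_tool", "payload": {
  "series": [
    [0,0,0,0.04,0,0.03,0],
    [0,0,0,0.08,0,0.07,0],
    [0,0,0,0.08,0,0.07,0]
  ]
}}

```text
time_s: 15.95
tool_pos: [0.6444, -0.0865, 0.1709]
tool_rot: [0.121, 2.28, -0.06]
ft_force: [-8.2, -0.1, 12.9]
opening: 0.0007
grip_force: 6.3
```

>>> {"api": "servo_tool", "payload": {
  "series": [
    [0,0,0,0.04,0,0.03,0],
    [0,0,0,0.08,0,0.07,0],
    [0,0,0,0.08,0,0.07,0]
  ]
}}

```text
time_s: 16.32
tool_pos: [0.6447, -0.0864, 0.1707]
tool_rot: [0.12, 2.279, -0.061]
ft_force: [-13.4, -1.3, 19.1]
opening: 0.0004
grip_force: 10.0
```

On the stop: the force jumps while z stays put. Hold briefly, then let it up and back away.

>>> {"api": "servo_tool", "payload": {
  "series": [
    [0,0,0,0,0,0,0],
    [0,0,0,0,0,0,0],
    [0,0,0,0,0,0,0],
    [0,0,0,0,0,0,0],
    [0,0,0,0,0,0,0]
  ]
}}

```text
time_s: 16.95
tool_pos: [0.6447, -0.0864, 0.1707]
tool_rot: [0.12, 2.279, -0.061]
ft_force: [-12.9, -0.2, 20.6]
opening: 0.0005
grip_force: 9.9
```

>>> {"api": "servo_tool", "payload": {
  "series": [
    [0,0,0,-0.3,0,-0.26,0],
    [0,0,0,-0.7,0,-0.6,0],
    [0,0,0,-1.1,0,-0.95,0],
    [0,0,0,-1.5,0,-1.3,0],
    [0,0,0,-1.9,0,-1.65,0],
    [0,0,0,-1.9,0,-1.65,0],
    [0,0,0,-1.2,0,-3.5,0],
    [0,0,0,-0.8,0,-6,0],
    [0,0,0,-0.5,0,-9,0],
    [0,0,0,-0.5,0,-9,0]
  ]
}}

```text
time_s: 18.2
tool_pos: [0.5786, -0.0801, 0.2318]
tool_rot: [0.121, 2.282, -0.063]
ft_force: [0.8, -0.6, 0.7]
opening: 0.0003
grip_force: 0.0
```

Run:
```python
from m import *
st()
im,d,c=cap('wrist'); p=cloud(c,d)
q=p[(p[...,2]>.14)&(p[...,2]<.18)&(p[...,0]>.62)&(p[...,0]<.66)&(p[...,1]<-.07)&(p[...,1]>-.105)]; print('head top z',np.percentile(q[:,2],[95,99,100]))
im,d,c=cap('top'); cv2.imwrite('pics/top3.png',im[...,::-1]); i0,d0,_=load('top'); p=cloud(c,d); z=p[...,2]
from scipy import ndimage as nd
l,k=nd.label((z>.03)&(z<.075)&(p[...,0]>.35)&(p[...,0]<.56)&(abs(p[...,1])<.25))
for i in range(1,k+1):
    if (l==i).sum()>15: print(p[l==i].mean(0))
```

```text
t 18.2 pos [ 0.5786 -0.0801  0.2318] az -6.5 dn 40.9 yz -0.006 q [ 1.15  0.27 -1.24  2.35  2.11  0.36 -0.49] F [ 0.8 -0.6  0.7] op 0.0003 g 0.0
head top z [0.169  0.1696 0.1702]
[0.5263 0.031  0.0423]
[0.5023 0.1015 0.0433]
[ 0.4999 -0.0318  0.0413]
```

View pics/top3.png

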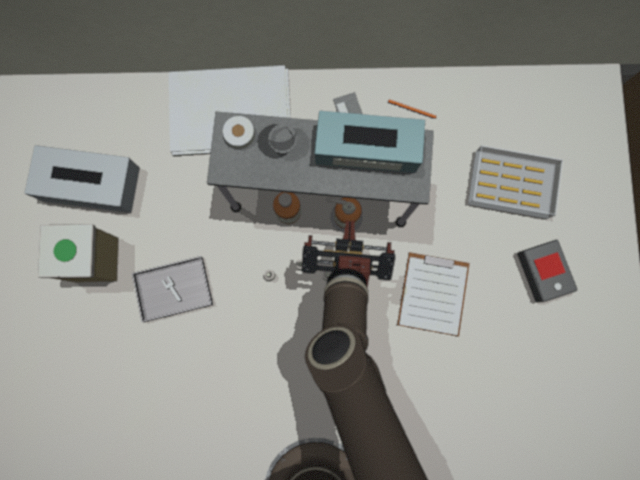

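The top view shows the clip lying in the tray at (172,289), the pump and refill in place at (348,210) and (287,205), and the arm clear. The wrist depth puts the head back up at 0.170 m.

```bash
python3 -c "
from bench import bot; print(bot.hand_in())"
```

```text
the job is handed in; nothing more can be done
None
```

I handed the job in, though no verdict came back: the clip is lying in the tray, the pump was pressed to its stop (about 24 N) and came back up, and in the final top view the refill and three dropper bottles had not moved, with the fourth hidden under the gripper.

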